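# Change the stall lamp's battery pack

## Robot

A 6-joint arm with a two-finger parallel gripper is mounted at the origin on the work surface. World frame = base frame: x ahead of the robot, y to its left, z up, the work surface at z = 0. Lengths are in mm, angles in degrees, forces in N, time in s.
With the tool pointing down it reaches from about 300 to 850 mm from the base axis. Payload 4.2 kg.
Tool frame: the origin (TCP) lies between the finger pads; the fingertips stand ahead of it and the grasp point (between the pads) lies 3 mm ahead of it (nose_length is the z of the fingertips in the tool frame, in mm); z points along the fingers, y is the line along which they close (so a half turn about z gives the same grasp; the last joint's range is limited). The gripper opens to 91 mm and grips with 3 to 60 N. Pads are 32 mm wide; open, the fingers measure 118 mm over their backs; the gripper's body (76 mm by 178 mm) begins 60 mm behind the grasp point.
Start: joints at [-68.468, 18.312, 89.639, -0, 72.044, -1.146], TCP at [221.693, -530.559, 235.976] pointing down, gripper open.
Joint ranges: [-177.97, 177.97], [-48.28, 115.42], [12.27, 149.76], [-77.06, 257.06], [2.81, 150.46], [-146.56, 146.56]. Speed limits (degrees/s): [147.25, 147.25, 180, 180, 180, 180].

## Interface

Orientations are given as [roll, pitch, yaw] about the fixed x, y, z axes, in that order (R = Rz(yaw) Ry(pitch) Rx(roll)).
In Python, from workcell import state, grab_frame, camera_params, job_done, nose_length gives the robot as it stands.
- The arm moves only by the tool step_arm, never from a script. Its argument "plan" is a list that holds one entry, the list of rows, each a list of 5 numbers: the shift along the tool's x, y, z in cm, then the turn about the tool's z in rad, then the opening, from 0 (shut) to 1 (fully open). In form: [[[x, y, z, turn, gripper], ...]]. A call has 1 to 20 rows; each row is the pose to reach, as a shift and turn from the pose commanded when the call began, along the tool's axes at that moment; what a row does not reach only later rows make up. A row lasts 1/8 s, in which the tool goes at most 62.5 mm and 10.7 degrees, less where a joint would pass 70% of its speed; a pose out of reach is approached as far as the arm can. A call with a gripper value outside its range is refused whole. The fingers move at their own pace and stop on an object; "newtons" is the grip in N (left out, the last holds). Time passes only in rows, so rows that repeat a pose let the fingers close. It gives the time, the measured TCP pose, the force, the opening and the grip force at its end, in the units of the state.
- state(): the state, without advancing time (a new reading comes with each control period).
- grab_frame(name): name is "scene" or "top"; returns the picture (400x640x3 uint8, blue, green, red); there is no depth.
- camera_params(name): a dict with "camera_matrix" (3x3 intrinsics, pixels), "k1" (the pictures are not rectified: a ray, as slopes to the right and down, at radius r is drawn at 1 + k1 r^2 times it, then the intrinsics apply), "R" (3x3) and "t" (3): a world point X has camera coordinates R X + t. Camera axes: x right, y down, z forward; pixel columns grow to the right and rows downward; lengths in mm; the calibration is good to about 2 mm. A picture is of the moment at which its call begins. camera_params takes no time and is no camera call.
- job_done(): hands the job in; it is judged then, once.
The state is a dict: "time_s": time; "qpos": joint angles; "qvel": joint speeds; "effort": joint torques, N m; "ee_pos": TCP position; "ee_rot": TCP orientation; "force": force on the tool from outside, world axes, zero at the start; "torque": the same for the moment, N m; "gripper_width": finger opening in mm; "gripper_force": force on a finger pad.
Only numpy, scipy, OpenCV 4.12 (cv2) and the standard library are available. Lean on these libraries where they do the work, as an engineer would, in place of code of your own. Each camera call takes 0.05 s, during which the arm holds its last target. There are 200 camera calls.

## Task

The battery pack in the stall lamp is flat: press the dock's catch so that it lets go, slide the pack out and put it in the free bay of the charger. Then take the charged pack from the charger and slide it into the lamp's dovetail until it is fully home and the catch clicks up behind it. Press gently, push the last bit slowly without ramming the contacts, and leave the goods on the table alone.

Things in the scene. Friction and masses are not known exactly. Their poses are not given: they have to be found in the camera images.
- lamp: Work lamp screwed to the table: dark steel foot 278 x 100 mm, grey battery dock on it, then a post (122 mm to +x) and a light head 150 mm wide, 135 to 225 mm up, at x 100 to 160 mm. Origin: on the table under the middle of a pack that is home. x = the way a pack slides in (mouth at -x, post at +x), z up.
- dock_home (a point): Point on the dock's deck (20 mm above the table, over the lamp's origin) where a pack's origin is when home; lamp axes. Flat slick deck (friction 0.2), x -128 to +48 mm, 84 mm wide. Tongue's play in the rails: about 1.2 mm to each side, 2 mm upward.
- dock_mouth (a point): Mouth of the two dovetail rails, on the deck, 22 mm to -x of home; lamp axes. The rails are 8 mm high with undercut inner faces, run from here to the contact head, and flare at the mouth: 56 mm apart here, 46 mm from 16 mm further in. On the -x side the deck is open for 106 mm: a pack can be set down there and slid in.
- contact_head: Grey contact head with delicate terminals, 36 x 72 mm (x, y), 52 mm high above the deck, behind the rails; its face to -x is the hard stop, 1.5 mm beyond the front of a pack that is home. Origin: middle of its underside, on the deck, 65.5 mm to +x of home. It stands about 15 N: feel for the stop, the last millimetres at 10 mm/s or slower.
- ejector (a joint): Sprung pin in the contact head that pushes a pack out, in m: 0 when a pack is home (9 N), 0.010 fully out (7.5 N), where it stops. A pack that is not caught comes back out; one that is let go pops out 10 to 20 mm and stays in the rails. To push a pack home takes about 13 N.
- catch_pad (a point): Middle of the top of the catch's thumb pad: ribbed black pad 26 x 24 mm (x, y), 14 mm above a grey 44 x 44 mm boss level with the deck, beside the dock: 35 mm to -x and 68 mm to -y of home, 34 mm above the table. Lamp axes. It is pressed straight down and stands at most 25 N.
- catch (a joint): Travel of the sprung catch, m: 0 up, 0.008 fully pressed (2 N to start, 4 N fully down). Its steel nose stands 6 mm out of the deck behind the tongue of a pack that is home; over 6 mm down frees the pack, which then lies on the nose and holds it part down. A pack sliding in pushes it down by its slope; it clicks up to 0 once the pack is home or past it.
- pack_flat: Flat battery pack, in the dock at the start. Black box 92 x 56 mm, 59 mm high with tongue, about 0.36 kg. Origin: middle of that outline, at the tongue's underside. x = front, goes in first (3 ribs across the top at the rear), z up. Grey dovetail tongue 11 mm high, 44 mm wide, from x -24 to +46 mm. Flat sides 56 mm apart, 11 to 59 mm up, to grasp across y.
- pack_fresh: The charged battery pack, of the same shape, size and axes as the flat one. At the start it stands on its tongue in one bay of the charger.
- charger: White twin charger, 130 x 196 mm, fixed to the table; origin on the table under its middle. Two bays side by side along y, open above: floors 12 mm above the table, wells 106 x 70 mm (x, y), walls 6 mm thick and 14 mm high above the floor. A pack stands in a bay along x, its front to +x or -x.
- bay_a (a point): Middle of the floor of the charger's +y bay; charger axes. The charged pack stands here at the start, give or take 4 mm.
- bay_b (a point): Middle of the floor of the charger's -y bay, 110 mm from the other; charger axes. Free at the start.
- stone: Bystander: black stone ornament, 68 mm wide at the foot, 78 mm high. Origin under its middle.
- dish: Bystander: small clay dish, 84 mm wide, 28 mm high. Origin under its middle.
- bell: Bystander: brass hand bell standing on its mouth, 52 mm wide, 74 mm high. Origin under its middle.
Not all that is in view belongs to the job. There is more than one size of the charger; the job needs the larger.

How it is judged:
By the outcome, as a careful person would: the job done as asked, in the order asked, and still so for the second after the job is handed in, with the robot touching nothing.
It also fails if it takes over 72 s, if anything falls off the work surface, if the arm or the gripper's body presses on something with over 40 N, if the wrist force passes 120 N, or if a joint passes its speed limit or range.

## Working session

There is one attempt and no reset: what is moved stays moved. The work goes in short steps, Python scripts to look and compute and a tool call to move; the robot and the scene stay as the last step left them, time stands still between calls to the robot, and variables do not carry over. Pictures are saved under pics/ and viewed, at most 11 in all, crops included, and the job is handed in when it is done.

Besides the shell and the picture viewer there is one more tool, called after ">>>" as name([rows], argument=value, ...), one row to a line, values as JSON. step_arm: Moves the arm, as the interface text tells. Its arguments: {"type":"object","properties":{"plan":{"type":"array","items":{"type":"array","items":{"type":"array","items":{"type":"number"}}}},"newtons":{"type":"number"}},"required":["plan"]}

```bash
mkdir -p pics
python3 - <<'E'
from workcell import *
import cv2
for n in("scene","top"):
    f=grab_frame(n); cv2.imwrite(f"pics/{n}0.png",f)
    p=camera_params(n); print(n,p)
print(state(), nose_length if not callable(nose_length) else nose_length())
E
```

```text
scene {'camera_matrix': array([[471.61963899,   0.        , 315.71176973],
       [  0.        , 471.61963899, 202.01842047],
       [  0.        ,   0.        ,   1.        ]]), 'k1': 0.0268873381669111, 'R': array([[-0.10162772,  0.99476566, -0.01063441],
       [ 0.66700873,  0.06020445, -0.74261348],
       [-0.73808615, -0.08256336, -0.66963582]]), 't': array([ 156.33048235, -320.92837507, 1545.91997904])}
top {'camera_matrix': array([[494.91787989,   0.        , 318.61036414],
       [  0.        , 494.91787989, 201.65905167],
       [  0.        ,   0.        ,   1.        ]]), 'k1': -0.140858649448268, 'R': array([[ 0.01785085, -0.99977494, -0.01146372],
       [-0.99305244, -0.01639471, -0.11652493],
       [ 0.11631076,  0.01346415, -0.99312161]]), 't': array([ -88.66840928,  554.2129038 , 1344.80187756])}
{'time_s': 0.1, 'qpos': array([-6.84686855e+01,  1.83484392e+01,  8.96982598e+01,  1.31491267e-04,
        7.20450009e+01, -1.14517770e+00]), 'qvel': array([ 0.0271735 , -0.28581918, -0.14740349,  0.02029208,  0.03961901,
        0.02732076]), 'effort': array([ 1.16419696e-04, -4.13333952e+01, -2.32509416e+01,  7.27504562e-02,
        4.21825703e-02, -5.27716008e-05]), 'ee_pos': array([ 221.53504222, -530.1631346 ,  235.20754652]), 'ee_rot': array([-1.79908321e+02, -1.95769270e-03,  2.26764500e+01]), 'force': array([-0.34515911,  0.08571385, -0.74951687]), 'torque': array([ 0.00461131,  0.0371989 , -0.05607747]), 'gripper_force': 0.0, 'gripper_width': 91.43953916113078} 22.0
```

View pics/scene0.png

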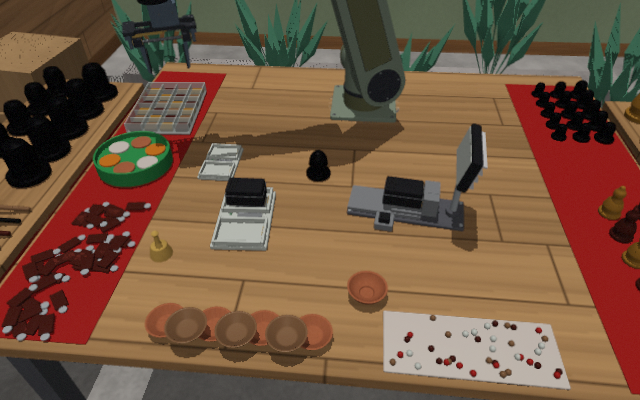

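View pics/top0.png

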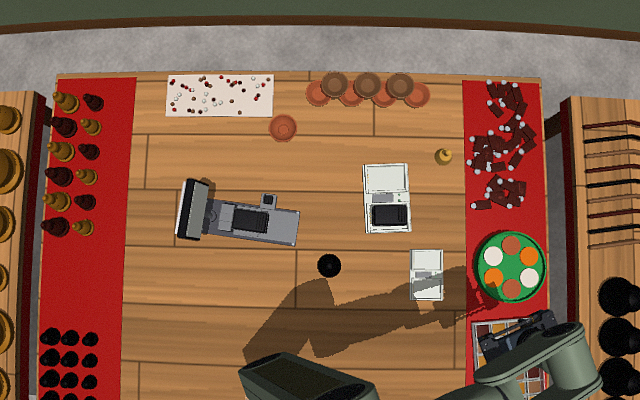

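The scene view shows the lamp at about (410,200) and the larger charger at (245,215). In the top view the lamp is at about (240,215), the charger at (387,198), and the pack sits in the charger bay nearer the robot. I'll enlarge both.

Run:
```python
import cv2
a=cv2.imread('pics/top0.png')[155:255,165:425]; cv2.imwrite('pics/topc.png',cv2.resize(a,None,fx=3,fy=3,interpolation=cv2.INTER_CUBIC))
a=cv2.imread('pics/scene0.png')[120:255,205:470]; cv2.imwrite('pics/scenec.png',cv2.resize(a,None,fx=3,fy=3,interpolation=cv2.INTER_CUBIC))
```

```text
(no output)
```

View pics/topc.png

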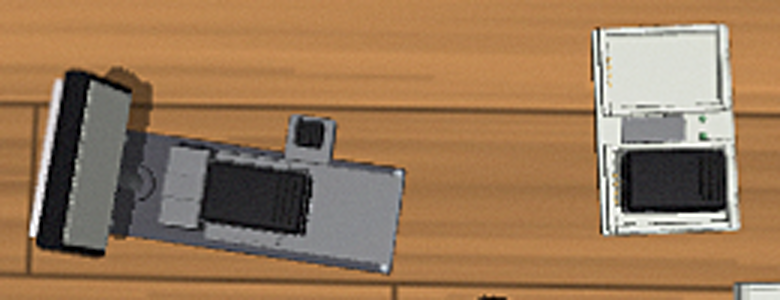

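View pics/scenec.png

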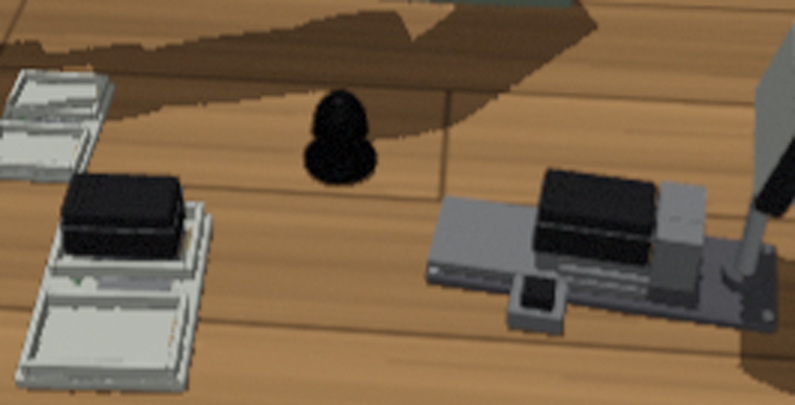

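The crops show the pack ribs at about (290,205) top crop on the lamp and (712,180) on the charger pack, so both packs face left (world +y). Next I'll fit the poses to these corners.

```bash
cat > h.py <<'E'
import numpy as np, cv2
from workcell import *
from scipy.optimize import least_squares
def proj(n,X):
    p=camera_params(n); X=np.atleast_2d(X)
    c=X@p['R'].T+p['t']; s=c[:,:2]/c[:,2:]; r2=(s**2).sum(1,keepdims=True)
    s=s*(1+p['k1']*r2); K=p['camera_matrix']
    return s*[K[0,0],K[1,1]]+K[:2,2]
def w(pose,P):
    a=np.radians(pose[2]); c,s=np.cos(a),np.sin(a); P=np.atleast_2d(P).astype(float)
    return np.c_[P[:,0]*c-P[:,1]*s+pose[0],P[:,0]*s+P[:,1]*c+pose[1],P[:,2]]
def fit(obs,x0):
    # obs: (cam, local pt, px)
    def f(x): return np.concatenate([proj(n,w(x,P))[0]-px for n,P,px in obs])
    r=least_squares(f,x0,loss='soft_l1',x_scale=[10,10,1])
    return r.x,r.fun.reshape(-1,2).round(1)
E
python3 - <<'E'
from h import *
T=lambda u,v:np.array([(u-1)/3+165,(v-1)/3+155]); S=lambda u,v:np.array([(u-1)/3+205,(v-1)/3+120])
L=[('top',(-128,-42,20),T(406,170)),('top',(-128,42,20),T(388,272)),
('top',(83.5,-36,72),T(172,146)),('top',(47.5,-36,72),T(210,150)),('top',(47.5,36,72),T(198,230)),('top',(83.5,36,72),T(160,226)),
('top',(-35,-68,34),T(310,133)),('top',(-57,-90,20),T(337,117)),('top',(-13,-90,20),T(291,113)),
('scene',(-35,-68,34),S(538,292)),('scene',(-46,28,79),S(547,170)),('scene',(47.5,36,72),S(660,183)),('scene',(83.5,36,72),S(705,188)),
('scene',(-128,42,20),S(445,198)),('scene',(-128,-42,20),S(428,268))]
x,r=fit(L,[560,100,90]); print('lamp',x,'\n',r.tolist())
C=[('top',(65,-98,26),T(593,28)),('top',(-65,-98,26),T(730,24)),('top',(-65,98,26),T(740,232)),('top',(65,98,26),T(605,235)),
('scene',(65,98,26),S(203,203)),('scene',(65,-98,26),S(187,378)),('scene',(-65,-98,26),S(17,375))]
x,r=fit(C,[560,-250,90]); print('chg',x,'\n',r.tolist())
P=[('top',(-46,-28,71),T(727,150)),('top',(-46,28,71),T(727,207)),('scene',(-46,28,71),S(75,173)),('scene',(46,28,71),S(180,177))]
x,r=fit(P,[500,-250,90]); print('fresh',x,'\n',r.tolist())
E
```

```text
lamp [497.47419877 105.19127634  83.44593067] 
 [[-0.2, 1.5], [1.7, -2.7], [-0.4, -0.3], [-0.1, 0.1], [-0.1, -0.3], [-0.4, -0.7], [-0.2, -0.2], [0.1, -0.9], [0.1, -1.6], [0.7, -1.4], [-1.0, -1.5], [0.3, -0.8], [0.6, -0.5], [-0.5, -0.3], [-0.3, -1.8]]
chg [ 572.98094816 -270.27335205   93.83986324] 
 [[-0.6, -0.4], [-0.5, -1.2], [1.1, -1.4], [-0.4, 0.0], [3.0, -0.6], [-0.3, -2.3], [-1.6, -2.3]]
fresh [ 522.93349736 -273.64965611   89.52010214] 
 [[0.3, -1.4], [0.2, 0.3], [-0.4, -1.0], [1.5, 0.0]]
```

```bash
cat >> h.py <<'E'
def delta(x,y,z,yaw):
    s=state(); p=s['ee_pos']; a=np.radians(s['ee_rot'][2]); d=np.array([x,y,z])-p
    t=np.array([np.cos(a)*d[0]+np.sin(a)*d[1], np.sin(a)*d[0]-np.cos(a)*d[1], -d[2]])/10
    tr=-np.radians((yaw-s['ee_rot'][2]+180)%360-180)
    print('t',round(s['time_s'],2),'pose',p.round(1),s['ee_rot'].round(1),'row',t.round(2),round(tr,3))
E
python3 - <<'E'
from h import *
T=lambda u,v:np.array([(u-1)/3+165,(v-1)/3+155]); S=lambda u,v:np.array([(u-1)/3+205,(v-1)/3+120])
L=[('top',(83.5,-36,72),T(172,146)),('top',(47.5,-36,72),T(210,150)),('top',(47.5,36,72),T(198,230)),('top',(83.5,36,72),T(160,226)),
('top',(-35,-68,34),T(310,133)),('top',(-57,-90,20),T(337,117)),('top',(-13,-90,20),T(291,113)),
('scene',(-35,-68,34),S(538,292)),('scene',(-46,28,79),S(547,170)),('scene',(47.5,36,72),S(660,183)),('scene',(83.5,36,72),S(705,188))]
x,r=fit(L,[560,100,90]); print('lamp',x,'\n',r.tolist())
p=w(x,[-35,-68,34])[0];print(p); delta(p[0],p[1],120,x[2])
# overlay
f=cv2.imread('pics/top0.png');g=cv2.imread('pics/scene0.png')
def box(im,n,pose,x0,x1,y0,y1,z,c):
    P=proj(n,w(pose,[(x0,y0,z),(x1,y0,z),(x1,y1,z),(x0,y1,z)]));return P
out=[]
ch=[573,-270.3,93.0]; fr=[523,-273.6,93]
for n,im,(u0,v0,u1,v1) in(('top',f,(165,155,425,255)),('scene',g,(205,120,470,220))):
    b=cv2.resize(im[v0:v1,u0:u1],None,fx=3,fy=3,interpolation=cv2.INTER_CUBIC)
    for pose,bx in((x,(-46,46,-28,28,79)),(x,(47.5,83.5,-36,36,72)),(x,(-48,-22,-80,-56,34)),(x,(-128,48,-42,42,20)),(ch,(-65,65,-98,98,26)),(ch,(-53,53,-90,-20,26)),(fr,(-46,46,-28,28,71))):
        P=((box(im,n,pose,*bx,0)-[u0,v0])*3+1); cv2.polylines(b,[np.int32(P.round())],True,(0,255,255),1)
    out.append(b[:,:780])
cv2.imwrite('pics/ov.png',np.vstack(out)[:600])
E
```

```text
lamp [497.11173377 104.80396575  83.37162081] 
 [[-0.2, -0.2], [0.1, 0.2], [0.1, -0.2], [-0.3, -0.6], [-0.1, -0.0], [0.3, -0.8], [0.3, -1.4], [0.5, -1.5], [-1.1, -1.7], [0.2, -0.9], [0.4, -0.6]]
[560.61718159  62.18873259  34.        ]
t 0.1 pose [ 221.5 -530.2  235.2] [-179.9   -0.    22.7] row [ 54.12 -41.58  11.52] -1.059
```

View pics/ov.png

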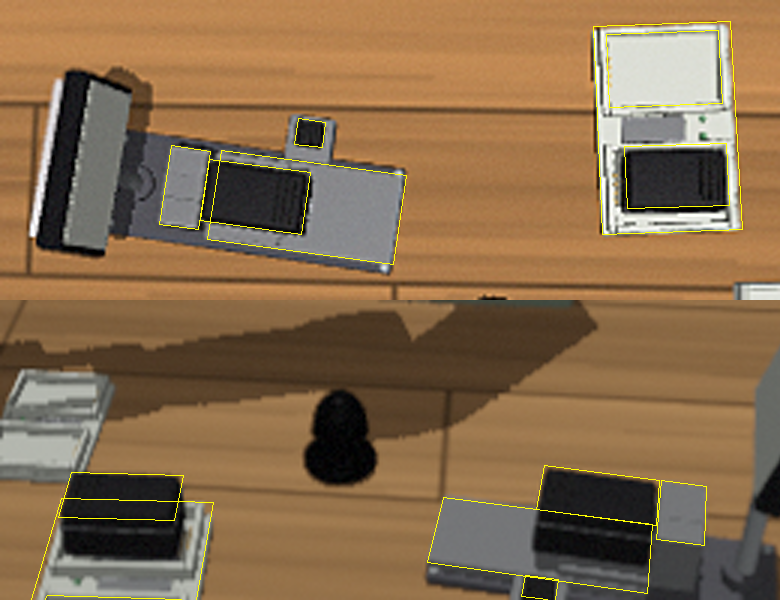

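The overlay matches the lamp features to within about a pixel, and the charger is close. Moving above the catch pad with the fingers shut.

>>> step_arm([
  [[9, -7, 0, -0.18, 0], [18, -14, 0, -0.36, 0], [27, -21, 0, -0.54, 0], [36, -27.7, 0, -0.72, 0], [45, -34.6, 4, -0.9, 0], [50, -38.4, 8, -1.06, 0], [54.1, -41.6, 10, -1.06, 0], [54.1, -41.6, 11.5, -1.06, 0], [54.1, -41.6, 11.5, -1.06, 0], [54.1, -41.6, 11.5, -1.06, 0], [54.1, -41.6, 11.5, -1.06, 0], [54.1, -41.6, 11.5, -1.06, 0], [54.1, -41.6, 11.5, -1.06, 0], [54.1, -41.6, 11.5, -1.06, 0]],
], newtons=20)

```text
time_s: 1.85
ee_pos: [559.9, 60.6, 121.3]
ee_rot: [-180.0, 0.0, 83.3]
force: [0.1, -0.2, -0.4]
gripper_width: 0.7
gripper_force: 0.0
```

Run:
```python
from h import *
delta(560.6,62.2,66,83.4); s=state(); print(s['force'],s['qvel'].round(1),s['gripper_width'])
```

```text
t 1.85 pose [559.9  60.6 121.3] [-180.     0.    83.3] row [0.17 0.05 5.53] -0.001
[ 0.09802969 -0.24754638 -0.37853855] [-0.4 -0.4 -0.   0.1 -0.1  0.1] 0.6990208837848273
```

>>> step_arm([
  [[0.15, 0.05, 3, 0, 0], [0.15, 0.05, 5.5, 0, 0], [0.15, 0.05, 6.2, 0, 0], [0.15, 0.05, 6.5, 0, 0], [0.15, 0.05, 6.7, 0, 0], [0.15, 0.05, 6.9, 0, 0], [0.15, 0.05, 6.9, 0, 0]],
])

```text
time_s: 2.72
ee_pos: [561.9, 63.1, 52.7]
ee_rot: [179.9, 0.0, 83.4]
force: [-1.0, -1.9, 4.3]
gripper_width: 0.7
gripper_force: 2.1
```

>>> step_arm([
  [[0, 0, 0.15, 0, 0], [0, 0, 0.3, 0, 0], [0, 0, 0.35, 0, 0], [0, 0, 0.35, 0, 0]],
])

```text
time_s: 3.22
ee_pos: [561.6, 63.5, 48.5]
ee_rot: [180.0, -0.0, 83.4]
force: [2.0, -0.1, 4.9]
gripper_width: 0.6
gripper_force: 1.8
```

Run:
```python
from h import *
s=state(); print(s['force'])
for n in('scene','top'):
    f=grab_frame(n); cv2.imwrite(f'pics/p1{n}.png',f)
g=cv2.imread('pics/p1scene.png')[140:240,330:490]; h=cv2.imread('pics/p1top.png')[170:250,180:310]
cv2.imwrite('pics/p1.png',np.hstack([cv2.resize(g,(400,250),interpolation=2),cv2.resize(h,(400,250),interpolation=2)]))
```

```text
[ 1.99472645 -0.09540267  4.90411131]
```

View pics/p1.png

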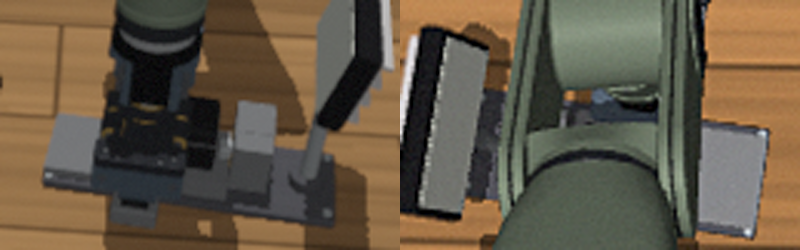

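The catch was pressed with about 5 N, and the pack has popped out: a gap shows between pack (x≈219) and head (x≈235). I'll lift, straddle the pack and look for its position.

>>> step_arm([
  [[0, 0, -3, 0, 0], [0, 0, -8, 0, 0], [0, -4, -10, 0, 0], [0, -12, -12, 0, 1], [0, -20, -14, 0, 1], [0, -20, -14, 0, 1]],
])

```text
time_s: 4.08
ee_pos: [358.6, 86.2, 188.0]
ee_rot: [-179.8, 0.0, 83.4]
force: [1.0, -0.1, -0.7]
gripper_width: 28.1
gripper_force: 0.0
```

Run:
```python
from h import *
for n in('scene','top'):
    f=grab_frame(n); cv2.imwrite(f'pics/p2{n}.png',f)
g=cv2.imread('pics/p2scene.png')[150:240,340:470]; h=cv2.imread('pics/p2top.png')[190:250,200:310]; k=cv2.imread('pics/p2top.png')[155:240,355:420]
b=np.zeros((600,800,3),np.uint8); b[:277,:400]=cv2.resize(g,(400,277),interpolation=2); b[300:600,:550]=cv2.resize(h,(550,300),interpolation=2)
b[:340,540:800]=cv2.resize(k,(260,340),interpolation=2)
cv2.imwrite('pics/p2.png',b)
```

```text
(no output)
```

View pics/p2.png

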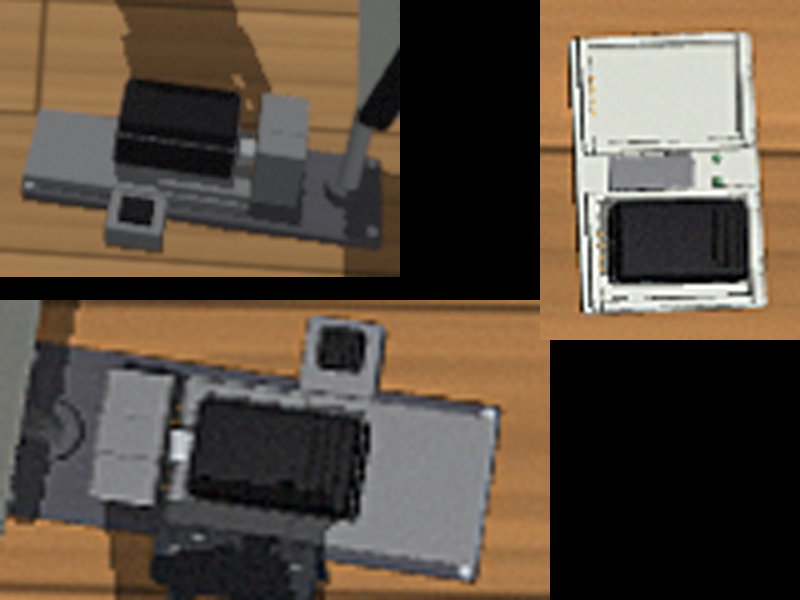

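The view shows the pack's front top edge at (200,393)-(190,495) in the top crop, with the ejector pin visible, so it is out by roughly 13 mm. The charger corners are clear too, so I'll refit both.

Run:
```python
from h import *
L=[497.1,104.8,83.37]
A=lambda u,v:np.array([u/5+199.6,(v-300)/5+189.6]); B=lambda u,v:np.array([u/400*130+339.5,v/277*90+149.6]); C=lambda u,v:np.array([(u-540)/4+354.6,v/4+154.6])
obs=[('top',(46,-28,79),A(200,393)),('top',(46,28,79),A(190,495)),('scene',(-46,28,79),B(126,79)),('scene',(46,28,79),B(241,86))]
f=lambda d:np.concatenate([proj(n,w(L,np.array(P)+[d[0],d[1],0]))[0]-px for n,P,px in obs])
r=least_squares(f,[-15,0]);print(r.x,r.fun.reshape(-1,2).round(1).tolist())
g=w(L,[-14,0,0])[0]; 
x,rr=fit([('top',(65,-98,26),C(570,38)),('top',(-65,-98,26),C(750,33)),('top',(-65,98,26),C(768,305)),('top',(65,98,26),C(583,312))],[573,-270,93]);print(x,rr.tolist())
x,rr=fit([('top',(-46,-28,71),C(745,200)),('top',(-46,28,71),C(748,282)),('top',(46,-28,71),C(614,203)),('top',(46,28,71),C(618,283))],[523,-270,93]);print(x,rr.tolist())
g=w(L,[r.x[0],0,0])[0]; print(g); delta(g[0],g[1],150,83.4)
```

```text
[-15.04838687  -0.50949249] [[0.3, -0.0], [-0.8, 0.1], [-0.8, -1.2], [0.2, 1.3]]
[ 571.82963752 -269.2566681    93.20126019] [[-0.3, -0.4], [0.4, -0.8], [0.1, 0.4], [-0.2, 0.6]]
[ 517.80501524 -272.68252154   91.95333956] [[0.7, -0.1], [0.6, 0.0], [-0.5, -0.3], [-0.9, 0.4]]
[495.36255443  89.85224999   0.        ]
t 4.17 pose [357.8  86.2 188.3] [-179.8    0.    83.5] row [ 1.92 13.63  3.83] 0.002
```

>>> step_arm([
  [[0.8, 5.5, 2, 0, 1], [1.4, 10, 4, 0, 1], [1.9, 13.6, 5, 0, 1], [1.9, 13.6, 5.5, 0, 1], [1.9, 13.6, 8, 0, 1], [1.9, 13.6, 11, 0, 1], [1.9, 13.6, 12.4, 0, 1], [1.9, 13.6, 12.4, 0, 1], [1.9, 13.6, 12.4, 0, 1]],
])

```text
time_s: 5.3
ee_pos: [500.3, 89.6, 65.3]
ee_rot: [179.9, -0.0, 83.4]
force: [0.1, -0.4, -0.4]
gripper_width: 91.4
gripper_force: 0.0
```

Run:
```python
from h import *
delta(495.4,89.9,64,83.4)
```

```text
t 5.3 pose [500.3  89.6  65.3] [179.9  -0.   83.4] row [-0.03 -0.49  0.13] 0.0
```

>>> step_arm([
  [[0, -0.45, 0.1, 0, 1], [0, -0.45, 0.1, 0, 0.72], [0, -0.45, 0.1, 0, 0.66], [0, -0.45, 0.1, 0, 0.62], [0, -0.45, 0.1, 0, 0.62]],
], newtons=20)

```text
time_s: 5.92
ee_pos: [495.0, 90.0, 63.4]
ee_rot: [-180.0, 0.0, 83.4]
force: [-1.1, -0.0, 0.3]
gripper_width: 57.2
gripper_force: 0.6
```

>>> step_arm([
  [[0, 0, 0, 0, 0.4], [0, 0, 0, 0, 0.4], [0, 0, 0, 0, 0.4], [0, 0, 0, 0, 0.4]],
])

```text
time_s: 6.42
ee_pos: [495.1, 90.0, 63.3]
ee_rot: [-180.0, 0.0, 83.4]
force: [-1.6, 0.5, -0.4]
gripper_width: 56.1
gripper_force: 20.0
```

>>> step_arm([
  [[-0.5, 0, 0, 0, 0.4], [-1.2, 0, 0, 0, 0.4], [-2, 0, 0, 0, 0.4], [-2.8, 0, 0, 0, 0.4], [-3.6, 0, 0, 0, 0.4], [-3.6, 0, 0, 0, 0.4]],
])

```text
time_s: 7.18
ee_pos: [491.1, 53.2, 63.5]
ee_rot: [180.0, 0.0, 83.4]
force: [-1.0, -1.0, -0.9]
gripper_width: 56.1
gripper_force: 20.0
```

>>> step_arm([
  [[-0.8, 0, 0, 0, 0.4], [-1.6, 0, 0, 0, 0.4], [-2.4, 0, 0, 0, 0.4], [-3.2, 0, 0, 0, 0.4], [-3.9, 0, 0, 0, 0.4], [-3.9, 0, -0.3, 0, 0.4], [-3.9, 0, -1, 0, 0.4]],
])

```text
time_s: 8.05
ee_pos: [486.2, 15.5, 73.3]
ee_rot: [-179.9, 0.0, 83.4]
force: [0.7, -0.6, -4.9]
gripper_width: 56.1
gripper_force: 20.0
```

Run:
```python
from h import *
delta(627,-266.5,150,93); delta(627,-266.5,55.5,93)
```

```text
t 8.05 pose [486.2  15.5  73.3] [-179.9    0.    83.4] row [-26.4   17.23  -7.67] -0.167
t 8.05 pose [486.2  15.5  73.3] [-179.9    0.    83.4] row [-26.4   17.23   1.78] -0.167
```

>>> step_arm([
  [[-1, 0.7, -4, 0, 0.4], [-4, 2.6, -7.5, -0.04, 0.4], [-8, 5.2, -7.7, -0.07, 0.4], [-12, 7.8, -7.7, -0.1, 0.4], [-16, 10.4, -7.7, -0.13, 0.4], [-20, 13, -7.7, -0.16, 0.4], [-23.5, 15.3, -7.7, -0.167, 0.4], [-25.6, 16.8, -7.7, -0.167, 0.4], [-26.4, 17.2, -7, -0.167, 0.4], [-26.4, 17.2, -5, -0.167, 0.4], [-26.4, 17.2, -4, -0.167, 0.4], [-26.4, 17.2, -3.5, -0.167, 0.4], [-26.4, 17.2, -3.5, -0.167, 0.4], [-26.4, 17.2, -3.5, -0.167, 0.4]],
])

```text
time_s: 9.8
ee_pos: [627.7, -266.4, 109.3]
ee_rot: [179.9, 0.0, 93.0]
force: [-0.3, -0.3, -3.4]
gripper_width: 56.1
gripper_force: 20.0
```

Run:
```python
from h import *
delta(627,-266.5,55.5,93); print(state()['qvel'].round(1))
for n in('scene','top'):
    f=grab_frame(n); cv2.imwrite(f'pics/p3{n}.png',f)
g=cv2.imread('pics/p3scene.png')[130:270,190:300]; h=cv2.imread('pics/p3top.png')[150:250,345:425]
cv2.imwrite('pics/p3.png',np.hstack([cv2.resize(g,(390,496),interpolation=2),cv2.resize(h,(397,496),interpolation=2)]))
```

```text
t 9.8 pose [ 627.7 -266.4  109.3] [179.9   0.   93. ] row [-0.01 -0.07  5.38] -0.0
[-0.2 -0.1 -0.2 -0.1 -0.  -0. ]
```

View pics/p3.png

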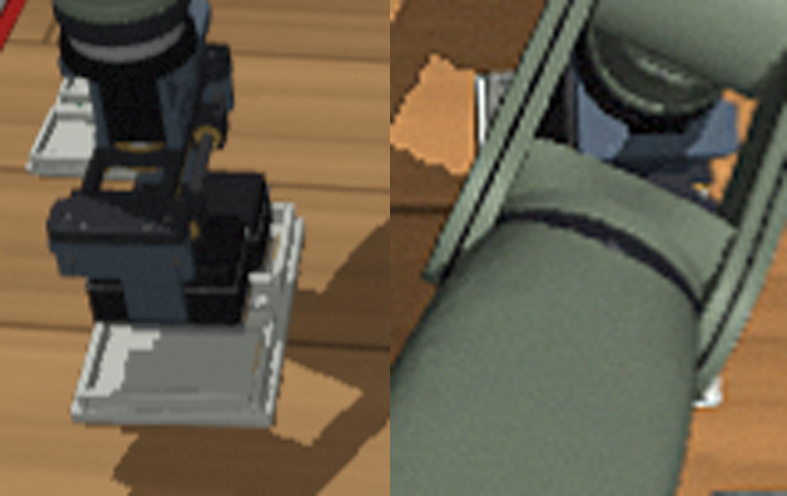

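The pack hangs above the free bay (crop ≈(170,300) over the bay floor ≈(175,365)). Lowering gently.

>>> step_arm([
  [[0, -0.05, 2, 0, 0.4], [0, -0.05, 3.8, 0, 0.4], [0, -0.05, 4.6, 0, 0.4], [0, -0.05, 5, 0, 0.4], [0, -0.05, 5.2, 0, 0.4], [0, -0.05, 5.3, 0, 0.4], [0, -0.05, 5.3, 0, 0.4]],
])

```text
time_s: 10.78
ee_pos: [626.9, -266.6, 55.9]
ee_rot: [180.0, 0.0, 93.0]
force: [0.9, -0.0, -4.3]
gripper_width: 56.2
gripper_force: 20.0
```

Still hanging; a little lower until it carries.

>>> step_arm([
  [[0, 0, 0.06, 0, 0.4], [0, 0, 0.1, 0, 0.4], [0, 0, 0.1, 0, 0.4]],
])

```text
time_s: 11.15
ee_pos: [627.0, -266.6, 55.4]
ee_rot: [179.9, 0.0, 93.0]
force: [-1.2, -0.1, 2.0]
gripper_width: 55.6
gripper_force: 20.0
```

>>> step_arm([
  [[0, 0, 0.02, 0, 0.7], [0, 0, 0, 0, 0.9], [0, 0, 0, 0, 1], [0, 0, 0, 0, 1], [0, 0, -3, 0, 1], [0, 0, -8, 0, 1], [0, 3, -10, 0, 1], [0, 8, -12, 0, 1], [0, 14, -14, 0, 1], [0, 20, -14, 0, 1], [0, 25, -14, 0, 1], [0, 25, -14, 0, 1], [0, 25, -14, 0, 1]],
])

```text
time_s: 12.78
ee_pos: [876.0, -253.5, 192.9]
ee_rot: [-179.9, -0.0, 93.0]
force: [-0.7, -0.6, -0.9]
gripper_width: 90.9
gripper_force: 0.0
```

Run:
```python
from h import *
print(state()['ee_pos'])
for n in('scene','top'):
    f=grab_frame(n); cv2.imwrite(f'pics/p4{n}.png',f)
g=cv2.imread('pics/p4scene.png')[170:260,205:285]; h=cv2.imread('pics/p4top.png')[155:245,350:420]
cv2.imwrite('pics/p4.png',np.hstack([cv2.resize(g,None,fx=5,fy=5,interpolation=2),cv2.resize(h,None,fx=5,fy=5,interpolation=2)]))
```

```text
[ 875.99568763 -253.48939007  192.86477321]
```

View pics/p4.png

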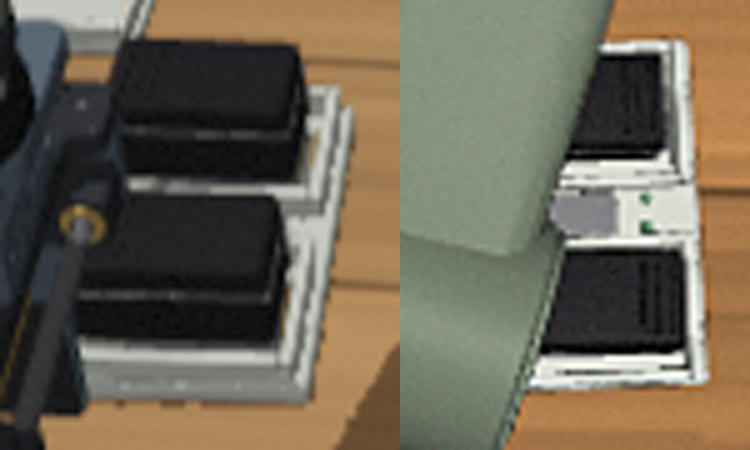

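The flat pack sits inside the bay, clear of the walls. I moved the wrong way afterwards (away from the robot), which did no harm. Now I'll fix the fresh pack relative to the flat one.

Run:
```python
from h import *
D=lambda u,v:np.array([(u-400)/5+349.6,v/5+154.6]);S=lambda u,v:np.array([u/5+204.6,v/5+169.6])
def f2(a,b,c,d,x0):
    obs=[('top',(-46,-28,71),a),('top',(-46,28,71),b),('scene',(46,28,71),c)]
    r=least_squares(lambda q:np.concatenate([proj(n,w([q[0],q[1],92.5],P))[0]-px for n,P,px in obs]),x0); return r.x,r.fun.round(1)
print(f2(D(661,55),D(663,150),S(281,198),0,[627,-267]))
print(f2(D(684,250),D(686,350),S(300,43),0,[518,-272]))
delta(518,-272.5,150,92.5)
```

```text
(array([ 628.33211388, -262.1570615 ]), array([ 0.6, -1.5,  1.2, -0.3,  1.6, -1.8]))
(array([ 519.29536741, -273.83393276]), array([ 0.4, -0.8,  1. , -0.2,  1.3, -1.1]))
t 12.88 pose [ 875.3 -253.9  196.2] [180.    0.   92.9] row [-2.000e-02 -3.577e+01  4.620e+00] 0.008
```

>>> step_arm([
  [[0, -5, 2, 0, 1], [0, -11, 4.5, 0, 1], [0, -17, 4.6, 0, 1], [0, -23, 4.6, 0, 1], [0, -29, 4.6, 0, 1], [0.1, -34, 4.6, 0.01, 1], [0.1, -35.7, 4.6, 0.01, 1], [0.1, -35.7, 4.6, 0.01, 1], [0.1, -35.7, 4.6, 0.01, 1], [0.1, -35.7, 4.6, 0.01, 1]],
])

```text
time_s: 14.12
ee_pos: [521.2, -271.1, 148.4]
ee_rot: [179.9, 0.0, 92.5]
force: [0.4, -0.4, -0.8]
gripper_width: 91.3
gripper_force: 0.0
```

Run:
```python
from h import *
delta(518,-273.5,55.5,92.3)
```

```text
t 14.12 pose [ 521.2 -271.1  148.4] [179.9   0.   92.5] row [-0.23 -0.33  9.29] 0.003
```

>>> step_arm([
  [[-0.23, -0.2, 3, 0, 1], [-0.23, -0.25, 6, 0, 1], [-0.23, -0.25, 8.5, 0, 1], [-0.23, -0.25, 9.3, 0, 1], [-0.23, -0.25, 9.3, 0, 1], [-0.23, -0.25, 9.3, 0, 0.75], [-0.23, -0.25, 9.3, 0, 0.66], [-0.23, -0.25, 9.3, 0, 0.6], [-0.23, -0.25, 9.3, 0, 0.4], [-0.23, -0.25, 9.3, 0, 0.4], [-0.23, -0.25, 9.3, 0, 0.4]],
], newtons=25)

```text
time_s: 15.5
ee_pos: [517.8, -273.6, 55.9]
ee_rot: [180.0, 0.0, 92.4]
force: [0.8, 0.5, 3.2]
gripper_width: 56.0
gripper_force: 24.9
```

>>> step_arm([
  [[0, 0, -1, 0, 0.4], [0, 0, -4, 0, 0.4], [0, 0, -8, 0, 0.4], [0, 0, -9.4, 0, 0.4], [0, 0, -9.4, 0, 0.4], [0, 0, -9.4, 0, 0.4]],
])

```text
time_s: 16.25
ee_pos: [516.3, -272.9, 147.6]
ee_rot: [-179.8, -0.1, 92.4]
force: [-0.4, -0.1, -5.3]
gripper_width: 56.0
gripper_force: 24.9
```

Run:
```python
from h import *
delta(486.7,17,120,83.4);print(state()['force'])
```

```text
t 16.25 pose [ 516.3 -272.9  147.6] [-1.798e+02 -1.000e-01  9.240e+01] row [29.09 -1.74  2.76] 0.157
[-0.3986596  -0.08690699 -5.27348524]
```

>>> step_arm([
  [[3, -0.2, 0, 0.02, 0.4], [7, -0.4, 0, 0.04, 0.4], [11, -0.7, 0, 0.07, 0.4], [15, -0.9, 0, 0.1, 0.4], [19, -1.1, 0, 0.13, 0.4], [23, -1.4, 0, 0.157, 0.4], [26.5, -1.6, 0, 0.157, 0.4], [28.4, -1.7, 1, 0.157, 0.4], [29.1, -1.7, 2, 0.157, 0.4], [29.1, -1.7, 2.8, 0.157, 0.4], [29.1, -1.7, 2.8, 0.157, 0.4], [29.1, -1.7, 2.8, 0.157, 0.4], [29.1, -1.7, 2.8, 0.157, 0.4]],
])

```text
time_s: 17.88
ee_pos: [488.6, 16.1, 121.8]
ee_rot: [179.9, 0.0, 83.4]
force: [0.3, 0.9, -4.8]
gripper_width: 55.7
gripper_force: 24.9
```

Run:
```python
from h import *
delta(486.7,17,64.5,83.4);print(state()['force'],state()['qvel'].round(1))
```

```text
t 17.88 pose [488.6  16.1 121.8] [179.9   0.   83.4] row [ 0.07 -0.2   5.73] -0.001
[ 0.32933341  0.90527319 -4.75234788] [ 0.2 -0.1  0.2 -0.   0.  -0. ]
```

>>> step_arm([
  [[0, -0.15, 2, 0, 0.4], [0, -0.18, 4, 0, 0.4], [0, -0.18, 5.2, 0, 0.4], [0, -0.18, 5.6, 0, 0.4], [0, -0.18, 5.7, 0, 0.4], [0, -0.18, 5.7, 0, 0.4], [0, -0.18, 5.7, 0, 0.4]],
])

```text
time_s: 18.75
ee_pos: [486.8, 16.8, 64.9]
ee_rot: [179.9, -0.0, 83.4]
force: [-0.4, -0.0, -4.0]
gripper_width: 56.0
gripper_force: 24.9
```

Run:
```python
from h import *
delta(486.7,17,64.2,83.4);print(state()['force'],state()['qvel'].round(1))
```

```text
t 18.75 pose [486.8  16.8  64.9] [179.9  -0.   83.4] row [ 0.02 -0.01  0.07] 0.0
[-0.3574957  -0.03614364 -4.04875248] [ 0.   0.2  0.2 -0.  -0.  -0.1]
```

>>> step_arm([
  [[0.4, 0, 0.04, 0, 0.4], [1, 0, 0.06, 0, 0.4], [1.6, 0, 0.06, 0, 0.4], [2.2, 0, 0.06, 0, 0.4], [2.8, 0, 0.06, 0, 0.4], [3.2, 0, 0.06, 0, 0.4], [3.2, 0, 0.06, 0, 0.4]],
])

```text
time_s: 19.62
ee_pos: [490.3, 49.2, 63.9]
ee_rot: [180.0, -0.0, 83.4]
force: [0.1, 0.8, -0.4]
gripper_width: 56.0
gripper_force: 25.0
```

>>> step_arm([
  [[0.3, 0, 0, 0, 0.4], [0.6, 0, 0, 0, 0.4], [0.9, 0, 0, 0, 0.4], [1.2, 0, 0, 0, 0.4], [1.2, 0, 0, 0, 0.4]],
])

```text
time_s: 20.25
ee_pos: [491.6, 60.8, 63.9]
ee_rot: [180.0, -0.0, 83.4]
force: [-0.6, 0.1, 1.9]
gripper_width: 55.8
gripper_force: 25.0
```

>>> step_arm([
  [[0.4, 0, 0, 0, 0.4], [0.8, 0, 0, 0, 0.4], [1.2, 0, 0, 0, 0.4], [1.6, 0, 0, 0, 0.4], [2, 0, 0, 0, 0.4], [2.4, 0, 0, 0, 0.4], [2.4, 0, 0, 0, 0.4]],
])

```text
time_s: 21.12
ee_pos: [494.5, 84.9, 63.9]
ee_rot: [180.0, -0.0, 83.4]
force: [-0.4, 0.0, 3.4]
gripper_width: 56.1
gripper_force: 25.0
```

>>> step_arm([
  [[0.15, 0, 0, 0, 0.4], [0.3, 0, 0, 0, 0.4], [0.45, 0, 0, 0, 0.4], [0.6, 0, 0, 0, 0.4], [0.72, 0, 0, 0, 0.4], [0.84, 0, 0, 0, 0.4], [0.96, 0, 0, 0, 0.4], [1.08, 0, 0, 0, 0.4], [1.2, 0, 0, 0, 0.4], [1.2, 0, 0, 0, 0.4]],
], newtons=40)

```text
time_s: 22.38
ee_pos: [495.7, 96.1, 64.0]
ee_rot: [180.0, 0.0, 83.4]
force: [-1.5, -2.1, 4.2]
gripper_width: 55.9
gripper_force: 40.0
```

>>> step_arm([
  [[0.1, 0, 0, 0, 0.4], [0.2, 0, 0, 0, 0.4], [0.3, 0, 0, 0, 0.4], [0.4, 0, 0, 0, 0.4], [0.4, 0, 0, 0, 0.4]],
])

```text
time_s: 23.0
ee_pos: [496.0, 98.0, 64.1]
ee_rot: [180.0, 0.2, 83.5]
force: [-0.8, -11.7, 8.7]
gripper_width: 55.8
gripper_force: 40.0
```

>>> step_arm([
  [[0.1, 0, -0.02, 0, 0.4], [0.2, 0, -0.03, 0, 0.4], [0.3, 0, -0.03, 0, 0.4], [0.4, 0, -0.03, 0, 0.4], [0.4, 0, -0.03, 0, 0.4]],
])

```text
time_s: 23.62
ee_pos: [496.4, 101.8, 64.2]
ee_rot: [-180.0, 0.3, 83.5]
force: [-0.6, -10.5, 6.2]
gripper_width: 55.9
gripper_force: 40.0
```

>>> step_arm([
  [[0.1, 0, 0, 0, 0.4], [0.2, 0, 0, 0, 0.4], [0.3, 0, 0, 0, 0.4], [0.3, 0, 0, 0, 0.4]],
])

```text
time_s: 24.12
ee_pos: [496.7, 104.6, 64.2]
ee_rot: [-180.0, 0.3, 83.5]
force: [-0.2, -10.7, 6.8]
gripper_width: 55.6
gripper_force: 40.0
```

>>> step_arm([
  [[0.07, 0, 0, 0, 0.4], [0.14, 0, 0, 0, 0.4], [0.14, 0, 0, 0, 0.4]],
])

```text
time_s: 24.5
ee_pos: [496.9, 105.9, 64.2]
ee_rot: [-180.0, 0.3, 83.5]
force: [-0.1, -12.7, 7.0]
gripper_width: 55.9
gripper_force: 40.0
```

>>> step_arm([
  [[0.05, 0, 0, 0, 0.4], [0.1, 0, 0, 0, 0.4], [0.1, 0, 0, 0, 0.4]],
])

```text
time_s: 24.88
ee_pos: [497.0, 106.9, 64.2]
ee_rot: [-180.0, 0.3, 83.5]
force: [-0.9, -12.6, 6.1]
gripper_width: 55.9
gripper_force: 40.0
```

>>> step_arm([
  [[0.03, 0, 0, 0, 0.4], [0.06, 0, 0, 0, 0.4], [0.06, 0, 0, 0, 0.4]],
])

```text
time_s: 25.25
ee_pos: [497.1, 107.4, 64.2]
ee_rot: [-180.0, 0.3, 83.5]
force: [0.7, -11.5, 6.4]
gripper_width: 55.9
gripper_force: 40.0
```

Run:
```python
from h import *
print(state()['force'],state()['ee_pos'])
for n in('scene',):
    f=grab_frame(n); cv2.imwrite(f'pics/p5{n}.png',f)
g=f[150:240,340:470]
cv2.imwrite('pics/p5.png',cv2.resize(g,None,fx=6,fy=6,interpolation=2))
```

```text
[  0.73224044 -11.50500661   6.4129779 ] [497.08071132 107.39648262  64.19920274]
```

View pics/p5.png

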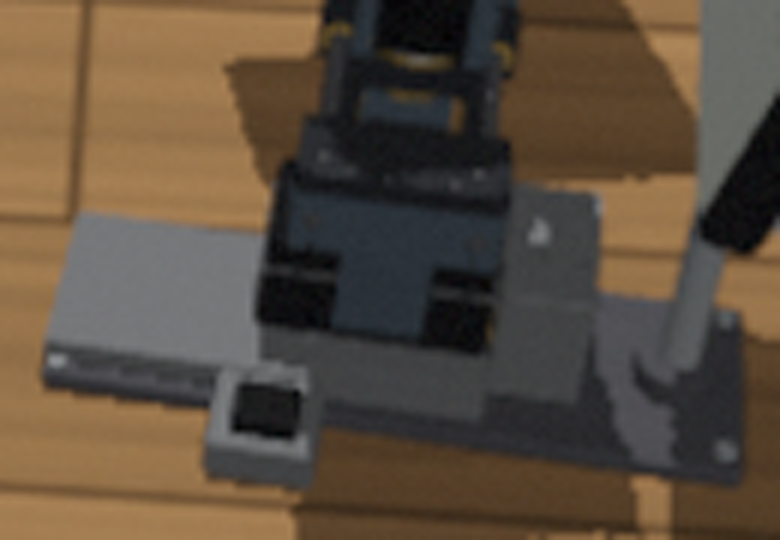

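The pack is nearly against the head (front at x≈493, head from ≈497). The pad still needs the click, so I'll keep feeling in small steps.

>>> step_arm([
  [[0.03, 0, 0, 0, 0.4], [0.06, 0, 0, 0, 0.4], [0.06, 0, 0, 0, 0.4]],
])

```text
time_s: 25.68
ee_pos: [497.1, 108.1, 64.2]
ee_rot: [-180.0, 0.3, 83.5]
force: [1.4, -11.8, 5.9]
gripper_width: 55.6
gripper_force: 40.0
```

>>> step_arm([
  [[0.03, 0, 0, 0, 0.4], [0.06, 0, 0, 0, 0.4], [0.06, 0, 0, 0, 0.4]],
])

```text
time_s: 26.05
ee_pos: [497.2, 108.7, 64.1]
ee_rot: [-180.0, 0.3, 83.5]
force: [-0.3, -11.9, 5.9]
gripper_width: 55.9
gripper_force: 40.0
```

>>> step_arm([
  [[0.03, 0, 0, 0, 0.4], [0.06, 0, 0, 0, 0.4], [0.06, 0, 0, 0, 0.4]],
])

```text
time_s: 26.42
ee_pos: [497.2, 108.8, 64.1]
ee_rot: [-180.0, 0.3, 83.5]
force: [0.9, -13.9, 7.0]
gripper_width: 56.1
gripper_force: 40.0
```

>>> step_arm([
  [[0.02, 0, 0, 0, 0.4], [0.04, 0, 0, 0, 0.4], [0.04, 0, 0, 0, 0.4]],
])

```text
time_s: 26.8
ee_pos: [497.2, 108.8, 64.2]
ee_rot: [-180.0, 0.3, 83.5]
force: [-1.2, -16.3, 5.5]
gripper_width: 55.7
gripper_force: 40.0
```

The stop is felt: position is stuck while force rises. Backing off so the pack rests on the catch.

>>> step_arm([
  [[-0.08, 0, 0, 0, 0.4], [-0.16, 0, 0, 0, 0.4], [-0.24, 0, 0, 0, 0.4], [-0.32, 0, 0, 0, 0.4], [-0.32, 0, 0, 0, 0.4]],
])

```text
time_s: 27.42
ee_pos: [497.1, 107.9, 64.0]
ee_rot: [-180.0, 0.1, 83.4]
force: [-0.1, -6.6, 4.0]
gripper_width: 55.6
gripper_force: 40.0
```

>>> step_arm([
  [[-0.08, 0, 0, 0, 0.4], [-0.16, 0, 0, 0, 0.4], [-0.2, 0, 0, 0, 0.4], [-0.2, 0, 0, 0, 0.4]],
])

```text
time_s: 27.92
ee_pos: [497.0, 107.4, 63.9]
ee_rot: [180.0, -0.0, 83.4]
force: [0.4, -0.7, -0.9]
gripper_width: 55.6
gripper_force: 40.0
```

Force went to zero at about 1.4 mm off the stop, so the catch is holding. Releasing and withdrawing.

>>> step_arm([
  [[0, 0, 0, 0, 0.65], [0, 0, 0, 0, 0.8], [0, 0, 0, 0, 1], [0, 0, 0, 0, 1], [0, 0, 0, 0, 1], [0, 0, -3, 0, 1], [0, 0, -8, 0, 1], [0, -4, -11, 0, 1], [0, -10, -13, 0, 1], [0, -16, -13, 0, 1], [0, -20, -13, 0, 1], [0, -20, -13, 0, 1], [0, -20, -13, 0, 1]],
])

```text
time_s: 29.55
ee_pos: [299.2, 130.4, 194.6]
ee_rot: [179.9, -0.0, 83.4]
force: [-0.8, -0.8, -0.2]
gripper_width: 91.1
gripper_force: 0.0
```

Run:
```python
from h import *
print(state()['ee_pos'],state()['force'])
for n in('scene','top'):
    f=grab_frame(n); cv2.imwrite(f'pics/p6{n}.png',f)
g=cv2.imread('pics/p6scene.png')[150:250,205:475]; h=cv2.imread('pics/p6top.png')[155:255,165:425]
cv2.imwrite('pics/p6.png',np.vstack([cv2.resize(g,(780,290),interpolation=2),cv2.resize(h,(780,300),interpolation=2)]))
```

```text
[299.20487888 130.37581983 194.55529167] [-0.77517359 -0.75825525 -0.18479768]
```

View pics/p6.png

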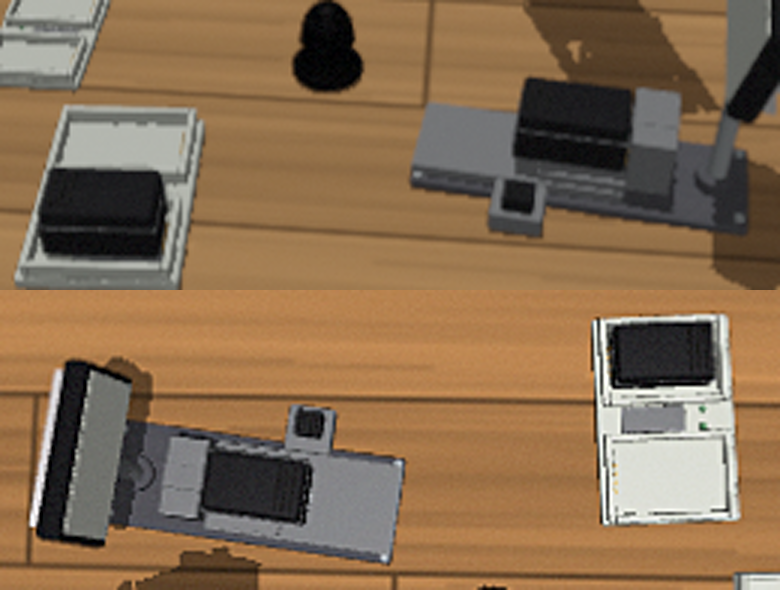

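The fresh pack is home in the lamp (rear edge ≈(310,460), as at the start, with no gap to the head). The flat pack stands in bay B at ≈(662,352), and the bystanders are untouched.

```bash
python3 -c "
from workcell import *
print(job_done())"
```

```text
the job is handed in; nothing more can be done
None
```

The job is done and handed in at about 30 s of the 72 s allowed: the flat pack is in the charger's free bay, the charged pack is home in the lamp and held by the catch, and the goods on the table were left alone.

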